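Set the dough roller's feed board to its index and hold it

TASK

Set the dough roller's feed board to the angle marked for today's dough. First take the pastry wheel off the board and lay it flat in the tool tray; then swing the board up until its pointer stands tip to tip with the brass index on the sector plate, and finish while holding it there, still, so that a colleague can tighten the clamp. Leave the index and everything else on the bench where they are.

Things in the scene. Friction and masses are not known exactly. Their poses are not given: they have to be found in the camera images.
- feed_board: feed board of the white dough roller: steel panel 240 mm wide (x) by 236 mm long, 4 mm thick, 0.85 kg. Origin on the hinge axis at mid-width; -y points to the handle, x along the hinge, z square to the board. Panel 9 to 245 mm from the axis, upper face 5 mm above the origin plane. Down it rests level, 128 mm above the table; low friction, no spring, it falls back when let go; stop at 1 rad up
- hinge (a point): middle of the board's hinge axis (the origin of feed_board), 128 mm above the table. The roller itself stands behind it, on the side away from the handle (board's +y): from 20 mm before to 240 mm beyond the hinge axis, 175 mm to either side, 262 mm high; the sector plate and clamp knob reach out over the board's +x side, to 130 mm from the axis and 165 mm from mid-width
- handle (a point): centre of the board's bar handle: round steel bar 14 mm thick, 110 mm clear between two stand-offs, parallel to the hinge axis, 290 mm from it, at the board's outer end in the origin plane; 38 mm gap between bar and board edge, nothing below. It turns with the board: a gripper that does not lean over with the board (towards the rollers) meets the board as it rises
- pointer_tip (a point): tip of the dark steel pointer fixed on the board's edge on the side away from the robot (board's +x); it points towards the hinge, 138 mm from the axis, 145 mm to the +x side of mid-width, and swings with the board
- index_tip (a point): tip of the index, a small brass block with a thumb-screw clamped on the rim of the slotted aluminium sector plate (black graduation) on the roller's +x side; the tip is 136 mm from the hinge axis, 145 mm to the +x side, and points outward, 24 to 42 degrees above level. At the set angle the two tips face each other 2 mm apart. Not to be shifted
- cutter: the pastry wheel, lying on the feed board: black handle 110 mm long (along y), 24 mm wide, 20 mm high, with a thin steel cutting wheel 56 mm across at its +y end, lying flat; 0.14 kg. Origin at the centre of the handle's underside, z up as it lies; it reaches from y = -55 to 118 mm. Grip the handle across its width
- wheel_center (a point): centre of the pastry wheel's cutting wheel, 90 mm from the cutter's origin along its +y
- tool_tray: the tool tray, an empty shallow aluminium tray lying on the table on the robot's right: 200 mm (its x) by 280 mm (its y) outside, walls 3 mm thick and 26 mm high, floor 3 mm thick; origin at the centre of its underside
- nozzle_1: a steel piping nozzle standing on its wide end, a cone 52 mm high and 36 mm across; origin at the centre of its underside; a bystander
- nozzle_2: a second piping nozzle, the same; a bystander
- ring_cutter: a plain steel ring cutter standing open, 72 mm across, 45 mm high; origin at the centre of its underside; a bystander
- ring_cutter_2: a smaller ring cutter, 54 mm across, 45 mm high; origin at the centre of its underside; a bystander
- canister: a clear jar with a white lid, 80 mm across, 130 mm high; origin at the centre of its underside; a bystander
Things that resemble listed ones, but are neither listed nor needed, are in the scene too. Leave any green look-alike of the cutter alone.

How it is judged:
By the outcome, as a careful person would: the job done as asked, in the order asked, and still so for the second after the job is handed in, while the arm keeps its last pose, push and grip.
It also fails if it takes over 54 s, if anything falls off the work surface, if the arm or the gripper's body presses on something with over 40 N, if the wrist force passes 120 N, or if a joint passes its speed limit or range.

ROBOT

A 7-joint arm with a two-finger parallel gripper is mounted at the origin on the work surface. World frame = base frame: x ahead of the robot, y to its left, z up, the work surface at z = 0. Lengths are in m, angles in rad, forces in N, time in s.
With the tool pointing down it reaches from about 0.425 to 0.875 m from the base axis. Payload 8.4 kg.
Tool frame: the origin (TCP) lies between the finger pads; the fingertips stand 17 mm ahead of it and the grasp point (between the pads) lies 2 mm behind it; x points along the fingers, y is the direction in which the jaws open and shut, and the axes are right-handed (so a half turn about x gives the same grasp; the last joint's range is limited). The gripper opens to 87 mm and grips with 3 to 60 N. Pads are 19 mm wide; open, the fingers measure 117 mm over their backs; the gripper's body (75 mm by 190 mm) begins 51 mm behind the grasp point.
Start: joints at [-1.373, 0.333, 0.04, 1.465, -0.013, 1.343, -0.059], TCP at [0.19, 0.622, 0.24] pointing down, gripper open.
Joint ranges: [-2.58, 2.58], [-0.38, 2.09], [-1.3, 1.39], [0.25, 2.4], [-1.5, 4.64], [0.08, 2.09], [-2.65, 2.65]. Speed limits (rad/s): [2.22, 2.22, 2.79, 2.79, 3.14, 3.14, 3.14].

INTERFACE

Orientations are given as a unit quaternion [x, y, z, w].
In Python, from cell import r gives the robot as it stands.
- The arm moves only by the tool step_arm, never from a script. Its argument "moves" is a list of rows, each an object with "hand": the finger opening in cm, from 0 to 8.7; "slide": the shift along the tool's x, y, z in cm, a list of three; "angular": the turn, a rotation vector about the tool's x, y, z in units of 5 degrees (1.0 is 5 degrees), a list of three. In form: [{"hand": hand, "slide": [dx, dy, dz], "angular": [ax, ay, az]}, ...]. A call has 1 to 8 rows; each row is the pose to reach, as a shift and turn from the pose commanded when the call began, along the tool's axes at that moment; what a row does not reach only later rows make up. A row lasts 1/10 s, in which the tool goes at most 50 mm and 8.59 degrees, less where a joint would pass 70% of its speed; a pose out of reach is approached as far as the arm can. A call with a gripper value outside its range is refused whole. The fingers move at their own pace and stop on an object; the grip force is fixed at half the most. Time passes only in rows, so rows that repeat a pose let the fingers close. It gives the time, the measured TCP pose, the force and the opening at its end, in the units of the state.
- r.state(): the state, without advancing time (a new reading comes with each control period).
- r.read_camera(name): name is "side" or "top" or "wrist"; returns the picture (420x560x3 uint8, blue, green, red); there is no depth.
- r.camera_params(name): a dict with "K" (3x3 intrinsics, pixels), "position" and "attitude" of the camera in the world; the wrist camera has in their place "tool_from_camera" (4x4, takes a point from camera to tool coordinates, whose origin is the TCP and whose axes are the tool frame's). Camera axes: x right, y down, z forward; pixel columns grow to the right and rows downward; lengths in m; the calibration is good to about 2 mm. A picture is of the moment at which its call begins: read the wrist's pose just before it. camera_params takes no time and is no camera call.
- r.finish_job(): hands the job in, once; it reports no verdict.
The state is a dict: "time_s": time; "qpos": joint angles; "dq": joint speeds; "joint_torque": joint torques, N m; "tcp_pos": TCP position; "eef_rot": TCP orientation; "wrist_force": force on the tool from outside, world axes, zero at the start; "torque": the same for the moment, N m; "gripper_width": finger opening in m.
Only numpy, scipy, OpenCV 4.12 (cv2) and the standard library are available. Lean on these libraries where they do the work, as an engineer would, in place of code of your own. Each camera call takes 0.05 s, during which the arm holds its last target. There are 200 camera calls.

## Working session

There is one attempt and no reset: what is moved stays moved. The work goes in short steps, Python scripts to look and compute and a tool call to move; the robot and the scene stay as the last step left them, time stands still between calls to the robot, and variables do not carry over. Pictures are saved under pics/ and viewed, about 8 in all and at most 12, crops included, and the job is handed in when it is done.

Besides the shell and the picture viewer there is one more tool, called after "Request:" by a JSON object that holds its "fn" and its "kwargs", one argument or row to a line. step_arm: Moves the arm, as the interface text tells. Its arguments: {"type":"object","properties":{"moves":{"type":"array","items":{"type":"object","properties":{"hand":{"type":"number"},"slide":{"type":"array","items":{"type":"number"}},"angular":{"type":"array","items":{"type":"number"}}}}}},"required":["moves"]}

```bash
ls; mkdir -p pics
python3 - <<'E'
from cell import r
import cv2,json
s=r.state();print(s)
for n in("side","top","wrist"):
    print(n,r.camera_params(n)); cv2.imwrite(f"pics/{n}0.png",r.read_camera(n))
E
```

```text
pics
{'time_s': 0.0, 'qpos': array([-1.37319746,  0.33394671,  0.03988283,  1.46629463, -0.0133891 ,
        1.34331563, -0.05850854]), 'dq': array([ 0.00020394,  0.00017129, -0.00062637, -0.00015476,  0.00075223,
       -0.00082431,  0.00103144]), 'joint_torque': array([ 2.59887047e-04, -6.56346488e+01,  1.33560598e+00, -4.03814793e+01,
       -5.98260015e-02,  4.43370373e-02,  1.26333289e-04]), 'tcp_pos': array([0.19000161, 0.62112973, 0.23862482]), 'eef_rot': array([ 0.1039618 ,  0.69937621, -0.10515964,  0.69928986]), 'wrist_force': array([-0.96476553,  0.14572544,  0.19414568]), 'torque': array([-0.0201918 ,  0.03630867,  0.00205485]), 'gripper_width': 0.08689533680746128}
side {'K': array([[418.06477756,   0.        , 285.04831418],
       [  0.        , 418.06477756, 210.0127889 ],
       [  0.        ,   0.        ,   1.        ]]), 'position': array([ 0.38597532, -0.87266922,  0.61303772]), 'attitude': array([ 0.85434529, -0.02480179,  0.02902043, -0.51830185])}
top {'K': array([[388.09369457,   0.        , 284.12106041],
       [  0.        , 388.09369457, 213.58518632],
       [  0.        ,   0.        ,   1.        ]]), 'position': array([0.20488957, 0.02764219, 1.33921653]), 'attitude': array([-0.69832516,  0.70615268, -0.08502982,  0.08037595])}
wrist {'K': array([[301.87680487,   0.        , 280.42004865],
       [  0.        , 301.87680487, 210.07687173],
       [  0.        ,   0.        ,   1.        ]]), 'tool_from_camera': array([[ 8.84055265e-05, -2.68969339e-01,  9.63148735e-01,
        -1.45393856e-01],
       [ 9.99999922e-01, -3.46991022e-04, -1.88688890e-04,
        -3.23932552e-04],
       [ 3.84955490e-04,  9.63148677e-01,  2.68969288e-01,
        -7.41965496e-02],
       [ 0.00000000e+00,  0.00000000e+00,  0.00000000e+00,
         1.00000000e+00]])}
```

View pics/top0.png

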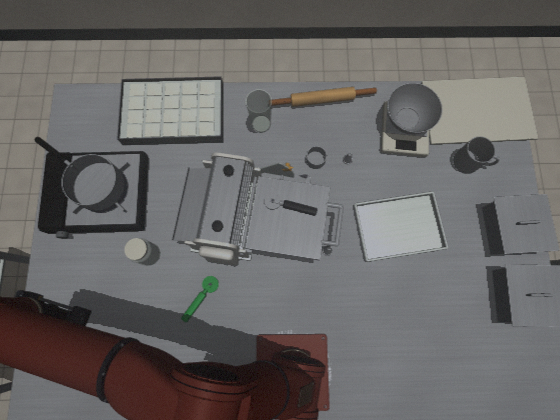

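View pics/side0.png

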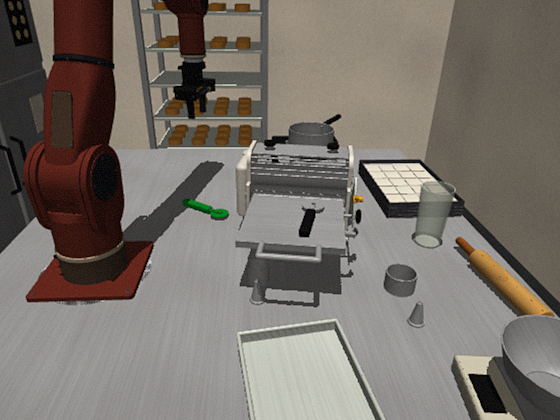

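Top view: the board spans about (250–330, 175–260), with its handle bar near (338,225). The cutter's wheel is at (272,201) and its handle runs from (283,204) to (317,212). The tray is at (400,227), the index at (289,167), and the nozzles at (348,158) and (327,250). The green look-alike is at (200,298).

```bash
cat > h.py <<'E'
import numpy as np,cv2
from scipy.spatial.transform import Rotation as R
from cell import r
def cam(n,s=None):
    p=r.camera_params(n);K=p["K"]
    if n=="wrist":
        s=s or r.state();T=p["tool_from_camera"];Rt=R.from_quat(s["eef_rot"]).as_matrix()
        return K,Rt@T[:3,:3],Rt@T[:3,3]+s["tcp_pos"]
    return K,R.from_quat(p["attitude"]).as_matrix(),p["position"]
def onplane(c,uv,z):
    K,A,o=c;d=A@np.linalg.solve(K,[uv[0],uv[1],1]);return o+d*(z-o[2])/d[2]
def proj(c,P):
    K,A,o=c;q=K@(A.T@(np.asarray(P)-o));return q[:2]/q[2]
E
python3 - <<'E'
import cv2,numpy as np
from h import *
a=cv2.imread("pics/top0.png")[140:270,235:455]
a=cv2.resize(a,None,fx=3.6,fy=3.6,interpolation=cv2.INTER_CUBIC);cv2.imwrite("pics/c1.png",a)
c=cam("top");print(onplane(c,(300,208),.15),onplane(c,(272,201),.14),onplane(c,(400,227),0))
E
```

```text
[ 0.50651641 -0.03235477  0.15      ] [0.53310299 0.05630069 0.14      ] [ 0.47180925 -0.39096361  0.        ]
```

View pics/c1.png

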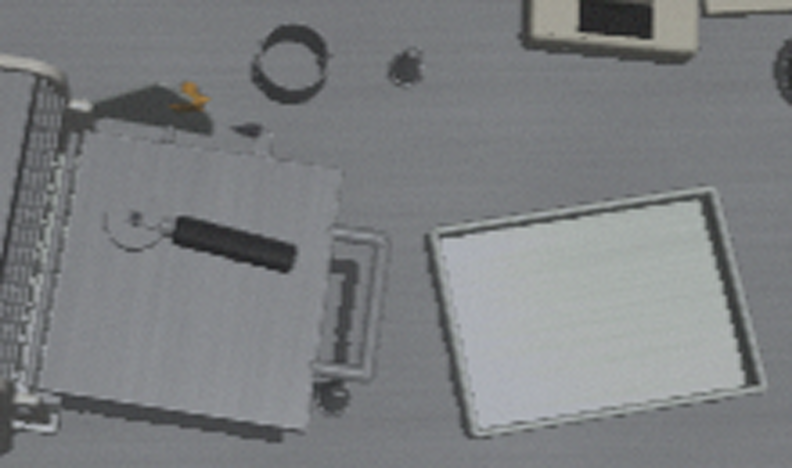

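Run:
```python
from h import *
c=cam("top");np.set_printoptions(precision=4,suppress=True)
f=lambda u,v,z:onplane(c,(235+u/3.6,140+v/3.6),z)
a,b=f(340,170,.133),f(303,432,.133)
d=a-b;print("panel",a,b,np.linalg.norm(d),np.degrees(np.arctan2(d[1],d[0])),"mid",(a+b)/2)
h=d/np.linalg.norm(d);n=np.array([-h[1],h[0],0])
hb=f(376,308,.128);print("bar",hb,"hinge from bar",hb+.29*n,"from panel",(a+b)/2+.245*n)
p,q=f(174,230,.145),f(294,256,.145);d=p-q;print("cut",p,q,(p+q)/2,np.linalg.norm(d),np.degrees(np.arctan2(d[1],d[0])),"wheel",f(135,218,.14))
t=[f(*k,.026) for k in((432,232),(715,188),(765,388),(473,436))];print("tray",np.array(t),np.mean(t,0))
s=r.state();print(R.from_quat(s["eef_rot"]).as_matrix())
```

```text
panel [ 0.5795 -0.1304  0.133 ] [ 0.3435 -0.0893  0.133 ] 0.239571743760984 -9.894149911824838 mid [ 0.4615 -0.1098  0.133 ]
bar [ 0.4531 -0.158   0.128 ] hinge from bar [0.5029 0.1277 0.128 ] from panel [0.5036 0.1315 0.133 ]
cut [0.5218 0.0202 0.145 ] [ 0.4971 -0.0852  0.145 ] [ 0.5094 -0.0325  0.145 ] 0.10826734786511642 76.7719151629093 wheel [0.5346 0.0547 0.14  ]
tray [[ 0.5488 -0.2315  0.026 ]
 [ 0.5905 -0.5119  0.026 ]
 [ 0.3926 -0.5394  0.026 ]
 [ 0.3502 -0.2594  0.026 ]] [ 0.4705 -0.3856  0.026 ]
[[-0.0002  0.2924  0.9563]
 [-0.0012  0.9563 -0.2924]
 [-1.     -0.0012  0.0001]]
```

```bash
cat >> h.py <<'E'
np.set_printoptions(precision=4,suppress=True)
def frame(yaw,lean=0,axis=None):
    "tool down, jaw (tool y) at world yaw deg; then turned lean deg about the world axis"
    a=np.radians(yaw);y=np.array([np.cos(a),np.sin(a),0]);x=np.array([0,0,-1.]);M=np.c_[x,y,np.cross(x,y)]
    return (R.from_rotvec(np.radians(lean)*np.asarray(axis)).as_matrix()@M) if axis is not None else M
def plan(p,M):
    s=r.state();A=R.from_quat(s["eef_rot"]).as_matrix()
    print("t",s["time_s"],"tcp",s["tcp_pos"],"F",s["wrist_force"],"w",s["gripper_width"],"q",s["qpos"])
    print("slide",A.T@(np.asarray(p)-s["tcp_pos"])*100,"ang",R.from_matrix(A.T@M).as_rotvec(degrees=True)/5)
E
python3 - <<'E'
from h import *
plan([.19,.62,.42],frame(73)); plan([.507,-.044,.42],frame(-13.2)); plan([.507,-.044,.32],frame(-13.2))
E
```

```text
t 0.15 tcp [0.19   0.6213 0.2389] F [ 1.0291 -0.7088 -0.5306] w 0.08668431375101047 q [-1.3732  0.3338  0.0399  1.466  -0.0134  1.3433 -0.0585]
slide [-18.1117  -0.1433   0.0369] ang [-0.0009  0.0013  0.014 ]
t 0.15 tcp [0.19   0.6213 0.2389] F [ 1.0291 -0.7088 -0.5306] w 0.08668431375101047 q [-1.3732  0.3338  0.0399  1.466  -0.0134  1.3433 -0.0585]
slide [-18.0399 -54.3697  49.7696] ang [17.2391  0.0116  0.0103]
t 0.15 tcp [0.19   0.6213 0.2389] F [ 1.0291 -0.7088 -0.5306] w 0.08668431375101047 q [-1.3732  0.3338  0.0399  1.466  -0.0134  1.3433 -0.0585]
slide [ -8.0399 -54.3574  49.7685] ang [17.2391  0.0116  0.0103]
```

Request:
{"fn": "step_arm", "kwargs": {
  "moves": [
    {"hand": 8.7,"slide": [-18,0,0],"angular": [0,0,0]},
    {"hand": 8.7,"slide": [-18,0,0],"angular": [0,0,0]},
    {"hand": 8.7,"slide": [-18,0,0],"angular": [0,0,0]},
    {"hand": 8.7,"slide": [-18,0,0],"angular": [0,0,0]},
    {"hand": 8.7,"slide": [-18,0,0],"angular": [0,0,0]}
  ]
}}

```text
time_s: 0.65
tcp_pos: [0.1904, 0.6225, 0.4249]
eef_rot: [0.107, 0.699, -0.102, 0.7]
wrist_force: [-0.9, 0.6, -0.6]
gripper_width: 0.087
```

Request:
{"fn": "step_arm", "kwargs": {
  "moves": [
    {"hand": 8.7,"slide": [0,-18,33],"angular": [8,0,0]},
    {"hand": 8.7,"slide": [0,-18,33],"angular": [8,0,0]},
    {"hand": 8.7,"slide": [0,-18,33],"angular": [8,0,0]},
    {"hand": 8.7,"slide": [0,-18,33],"angular": [8,0,0]},
    {"hand": 8.7,"slide": [0,-18,33],"angular": [8,0,0]},
    {"hand": 8.7,"slide": [0,-54,50],"angular": [17.2,0,0]},
    {"hand": 8.7,"slide": [0,-54,50],"angular": [17.2,0,0]},
    {"hand": 8.7,"slide": [0,-54,50],"angular": [17.2,0,0]}
  ]
}}

```text
time_s: 1.45
tcp_pos: [0.4084, 0.297, 0.4185]
eef_rot: [0.469, 0.529, -0.47, 0.529]
wrist_force: [0.9, -0.0, 0.1]
gripper_width: 0.0872
```

Run:
```python
from h import *
plan([.507,-.044,.32],frame(-13.2))
```

```text
t 1.45 tcp [0.4084 0.297  0.4185] F [ 0.946  -0.0276  0.1168] w 0.08720020297151379 q [-1.0757 -0.0128  0.3569  1.5045  0.0045  1.6505 -0.5991]
slide [ 9.8711  5.7429 35.0253] ang [4.0084 0.0112 0.0116]
```

Request:
{"fn": "step_arm", "kwargs": {
  "moves": [
    {"hand": 8.7,"slide": [0,5.7,35],"angular": [4,0,0]},
    {"hand": 8.7,"slide": [0,5.7,35],"angular": [4,0,0]},
    {"hand": 8.7,"slide": [0,5.7,35],"angular": [4,0,0]},
    {"hand": 8.7,"slide": [0,5.7,35],"angular": [4,0,0]},
    {"hand": 6,"slide": [0,5.7,35],"angular": [4,0,0]},
    {"hand": 6,"slide": [10,5.7,35],"angular": [4,0,0]},
    {"hand": 6,"slide": [10,5.7,35],"angular": [4,0,0]},
    {"hand": 6,"slide": [10,5.7,35],"angular": [4,0,0]}
  ]
}}

```text
time_s: 2.25
tcp_pos: [0.5081, -0.0429, 0.3176]
eef_rot: [-0.553, -0.441, 0.553, -0.441]
wrist_force: [2.0, 0.3, -0.2]
gripper_width: 0.0643
```

Run:
```python
from h import *
for i in range(4): r.read_camera("side")
s=r.state();im=r.read_camera("wrist");cv2.imwrite("pics/w1.png",im)
plan([.507,-.044,.32],frame(-13.2))
c=cam("wrist",s);print(proj(c,[.5094,-.0325,.153]),s["dq"].max())
m=(im.max(2)<50).astype(np.uint8)
n,l,st,ce=cv2.connectedComponentsWithStats(m)
for i in range(1,n):
    if st[i,4]>300:
        print(st[i],ce[i],cv2.minAreaRect(np.argwhere(l==i)[:,::-1].astype(np.float32)))
```

```text
t 2.5 tcp [ 0.5084 -0.0403  0.3194] F [ 0.8931 -0.2773  0.2253] w 0.060571799168997714 q [-0.7579 -0.0174  0.7515  1.7022  0.0119  1.4528 -0.2309]
slide [-0.0572 -0.0572  0.3961] ang [0.0845 0.0008 0.0072]
[280.8462 189.3509] 0.007932748673888412
[ 268  133   27  102 1801] [280.553  174.5552] ((280.4938049316406, 183.63609313964844), (23.112499237060547, 100.94123077392578), 2.6025619506835938)
[    0   207   560   213 72053] [263.3696 344.8165] ((279.5, 313.0), (212.0, 559.0), 90.0)
```

View pics/w1.png

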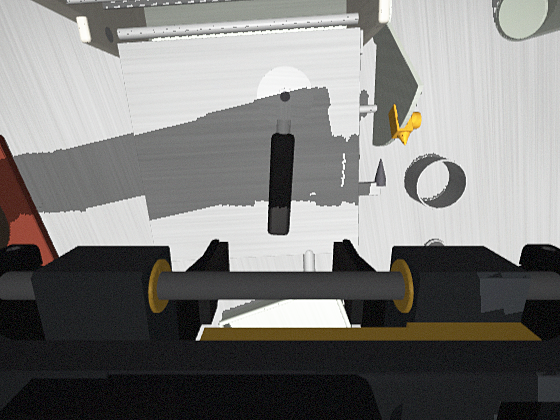

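Wrist view: the handle runs from (283,134) to (279,234), with the wheel at (285,97). The brass index is at about (403,125) and the dark pointer at (380,170), tip at (381,159).

Run:
```python
from h import *
c=cam("wrist")
p,q=onplane(c,(283.2,134),.15),onplane(c,(278.8,234.5),.15);d=p-q
yaw=np.degrees(np.arctan2(d[1],d[0]));m=(p+q)/2;u=d/np.linalg.norm(d);print(p,q,m,np.linalg.norm(d),yaw)
g=m-.010*u;g[2]=.152;print(g);plan(g,frame(yaw-90))
```

```text
[0.5249 0.0229 0.15  ] [ 0.4965 -0.0814  0.15  ] [ 0.5107 -0.0292  0.15  ] 0.10807471083614692 74.75747867157155
[ 0.5081 -0.0389  0.152 ]
t 2.5 tcp [ 0.5084 -0.0403  0.3194] F [ 0.8931 -0.2773  0.2253] w 0.060571799168997714 q [-0.7579 -0.0174  0.7515  1.7022  0.0119  1.4528 -0.2309]
slide [16.7428 -0.0574 -0.1293] ang [0.493  0.0009 0.0072]
```

Request:
{"fn": "step_arm", "kwargs": {
  "moves": [
    {"hand": 5,"slide": [4,0,-0.2],"angular": [0.4,0,0]},
    {"hand": 5,"slide": [8,0,-0.2],"angular": [0.4,0,0]},
    {"hand": 5,"slide": [12,0,-0.2],"angular": [0.4,0,0]},
    {"hand": 5,"slide": [14.5,0,-0.2],"angular": [0.4,0,0]},
    {"hand": 5,"slide": [16,0,-0.2],"angular": [0.4,0,0]},
    {"hand": 5,"slide": [16.6,0,-0.2],"angular": [0.4,0,0]},
    {"hand": 5,"slide": [16.6,0,-0.2],"angular": [0.4,0,0]},
    {"hand": 5,"slide": [16.6,0,-0.2],"angular": [0.4,0,0]}
  ]
}}

```text
time_s: 3.3
tcp_pos: [0.5098, -0.0383, 0.1547]
eef_rot: [0.561, 0.432, -0.559, 0.432]
wrist_force: [0.1, 0.4, 0.7]
gripper_width: 0.0499
```

Request:
{"fn": "step_arm", "kwargs": {
  "moves": [
    {"hand": 1.5,"slide": [0,0,0],"angular": [0,0,0]},
    {"hand": 1.5,"slide": [0,0,0],"angular": [0,0,0]},
    {"hand": 1.5,"slide": [0,0,0],"angular": [0,0,0]},
    {"hand": 1.5,"slide": [0,0,0],"angular": [0,0,0]},
    {"hand": 1.5,"slide": [0,0,0],"angular": [0,0,0]},
    {"hand": 1.5,"slide": [0,0,0],"angular": [0,0,0]}
  ]
}}

```text
time_s: 3.9
tcp_pos: [0.5091, -0.0389, 0.1537]
eef_rot: [0.56, 0.431, -0.56, 0.431]
wrist_force: [-1.3, 0.8, 2.5]
gripper_width: 0.0239
```

Gripped at 24 mm, the handle's width. Next: lift, and plan the carry to the tray.

Request:
{"fn": "step_arm", "kwargs": {
  "moves": [
    {"hand": 1.5,"slide": [-3,0,0],"angular": [0,0,0]},
    {"hand": 1.5,"slide": [-6,0,0],"angular": [0,0,0]},
    {"hand": 1.5,"slide": [-9,0,0],"angular": [0,0,0]},
    {"hand": 1.5,"slide": [-12,0,0],"angular": [0,0,0]},
    {"hand": 1.5,"slide": [-14,0,0],"angular": [0,0,0]},
    {"hand": 1.5,"slide": [-14,0,0],"angular": [0,0,0]}
  ]
}}

```text
time_s: 4.5
tcp_pos: [0.5102, -0.039, 0.296]
eef_rot: [0.562, 0.431, -0.559, 0.432]
wrist_force: [0.0, 0.7, -0.9]
gripper_width: 0.0236
```

Run:
```python
from h import *
u=np.array([-.148,.989,0]);g=np.array([.4705,-.3856,0])-.041*u
g[2]=.25;print(g);plan(g,frame(8.5))
g[2]=.027;plan(g,frame(8.5))
```

```text
[ 0.4766 -0.4261  0.25  ]
t 4.5 tcp [ 0.5102 -0.039   0.296 ] F [ 0.0314  0.7431 -0.8909] w 0.023616349599436287 q [-0.763  -0.0074  0.761   1.7422  0.0042  1.4007 -0.261 ]
slide [ 4.5497  6.6144 38.2968] ang [-4.6592 -0.0137 -0.0458]
t 4.5 tcp [ 0.5102 -0.039   0.296 ] F [ 0.0314  0.7431 -0.8909] w 0.023616349599436287 q [-0.763  -0.0074  0.761   1.7422  0.0042  1.4007 -0.261 ]
slide [26.8495  6.533  38.3405] ang [-4.6592 -0.0137 -0.0458]
```

Request:
{"fn": "step_arm", "kwargs": {
  "moves": [
    {"hand": 1.5,"slide": [0,0.5,3],"angular": [-0.4,0,0]},
    {"hand": 1.5,"slide": [0,1.2,7],"angular": [-0.8,0,0]},
    {"hand": 1.5,"slide": [0,2,11.5],"angular": [-1.3,0,0]},
    {"hand": 1.5,"slide": [0,2.8,16],"angular": [-1.9,0,0]},
    {"hand": 1.5,"slide": [0,3.5,20.5],"angular": [-2.5,0,0]},
    {"hand": 1.5,"slide": [1,4.3,25],"angular": [-3,0,0]},
    {"hand": 1.5,"slide": [2,5,29.5],"angular": [-3.6,0,0]},
    {"hand": 1.5,"slide": [3,5.8,33.5],"angular": [-4.1,0,0]}
  ]
}}

```text
time_s: 5.3
tcp_pos: [0.4786, -0.3796, 0.2618]
eef_rot: [0.474, 0.525, -0.474, 0.524]
wrist_force: [1.0, 0.1, -1.0]
gripper_width: 0.0237
```

Run:
```python
from h import *
plan([.4766,-.4261,.1],frame(8.5))
```

```text
t 5.3 tcp [ 0.4786 -0.3796  0.2618] F [ 0.9751  0.1385 -1.027 ] w 0.02368512858982328 q [-0.1678  0.3513  0.9878  1.5687 -0.2958  1.3831  0.949 ]
slide [16.1819 -0.6475  4.6096] ang [-0.5399 -0.0029  0.0155]
```

Request:
{"fn": "step_arm", "kwargs": {
  "moves": [
    {"hand": 1.5,"slide": [2,-0.6,4],"angular": [-0.5,0,0]},
    {"hand": 1.5,"slide": [5,-0.6,4.6],"angular": [-0.5,0,0]},
    {"hand": 1.5,"slide": [9,-0.6,4.6],"angular": [-0.5,0,0]},
    {"hand": 1.5,"slide": [13,-0.6,4.6],"angular": [-0.5,0,0]},
    {"hand": 1.5,"slide": [16,-0.6,4.6],"angular": [-0.5,0,0]},
    {"hand": 1.5,"slide": [16,-0.6,4.6],"angular": [-0.5,0,0]},
    {"hand": 1.5,"slide": [16,-0.6,4.6],"angular": [-0.5,0,0]}
  ]
}}

```text
time_s: 6.0
tcp_pos: [0.4777, -0.4241, 0.1034]
eef_rot: [0.463, 0.535, -0.463, 0.534]
wrist_force: [0.4, -0.3, 0.6]
gripper_width: 0.0237
```

Run:
```python
from h import *
plan([.4766,-.4261,.024],frame(8.5))
a=cv2.resize(r.read_camera("side")[100:420,160:440],None,fx=1.8,fy=1.8);cv2.imwrite("pics/s1.png",a)
```

```text
t 6.0 tcp [ 0.4777 -0.4241  0.1034] F [ 0.4162 -0.3111  0.5794] w 0.023657501777157607 q [ 0.007   0.5488  0.8771  1.6806 -0.4577  1.1327  1.1545]
slide [ 7.9441 -0.1215  0.1856] ang [-0.0639 -0.0034  0.0169]
```

View pics/s1.png

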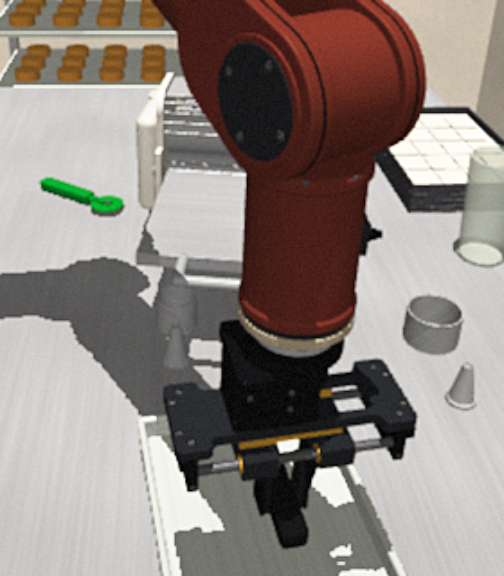

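Side view: the cutter is held level over the tray, with its handle end at about (290,525). I'll lower and release it.

Request:
{"fn": "step_arm", "kwargs": {
  "moves": [
    {"hand": 1.5,"slide": [3,0,0.2],"angular": [0,0,0]},
    {"hand": 1.5,"slide": [5.5,0,0.2],"angular": [0,0,0]},
    {"hand": 1.5,"slide": [7,0,0.2],"angular": [0,0,0]},
    {"hand": 1.5,"slide": [7.8,0,0.2],"angular": [0,0,0]},
    {"hand": 1.5,"slide": [7.8,0,0.2],"angular": [0,0,0]},
    {"hand": 1.5,"slide": [7.8,0,0.2],"angular": [0,0,0]}
  ]
}}

```text
time_s: 6.65
tcp_pos: [0.479, -0.4266, 0.0268]
eef_rot: [0.463, 0.534, -0.463, 0.535]
wrist_force: [-0.0, -0.1, -1.5]
gripper_width: 0.024
```

Run:
```python
from h import *
plan([.4766,-.4261,.0237],frame(8.5))
```

```text
t 6.65 tcp [ 0.479  -0.4266  0.0268] F [-0.0067 -0.0959 -1.4818] w 0.024004573086387357 q [ 0.0583  0.6381  0.811   1.7277 -0.5352  1.0099  1.2082]
slide [ 0.3138 -0.2307 -0.0845] ang [-0.0583  0.0138 -0.0118]
```

Request:
{"fn": "step_arm", "kwargs": {
  "moves": [
    {"hand": 1.5,"slide": [0.2,0,0],"angular": [0,0,0]},
    {"hand": 1.5,"slide": [0.2,0,0],"angular": [0,0,0]},
    {"hand": 5,"slide": [0.2,0,0],"angular": [0,0,0]},
    {"hand": 5,"slide": [0.2,0,0],"angular": [0,0,0]},
    {"hand": 5,"slide": [0.2,0,0],"angular": [0,0,0]},
    {"hand": 5,"slide": [-4,0,0],"angular": [0,0,0]},
    {"hand": 5,"slide": [-8,0,0],"angular": [0,0,0]},
    {"hand": 5,"slide": [-12,0,0],"angular": [0,0,0]}
  ]
}}

```text
time_s: 7.45
tcp_pos: [0.4781, -0.426, 0.147]
eef_rot: [0.463, 0.535, -0.463, 0.534]
wrist_force: [0.9, -0.6, 0.0]
gripper_width: 0.0495
```

Request:
{"fn": "step_arm", "kwargs": {
  "moves": [
    {"hand": 5,"slide": [-5,0,0],"angular": [0,0,0]},
    {"hand": 5,"slide": [-10,0,0],"angular": [0,0,0]},
    {"hand": 5,"slide": [-15,0,0],"angular": [0,0,0]},
    {"hand": 5,"slide": [-15,0,0],"angular": [0,0,0]}
  ]
}}

```text
time_s: 7.85
tcp_pos: [0.4795, -0.4284, 0.3029]
eef_rot: [0.463, 0.531, -0.463, 0.538]
wrist_force: [-0.3, -0.3, -1.1]
gripper_width: 0.0503
```

Run:
```python
from h import *
r.read_camera("top")
s=r.state();im=r.read_camera("wrist")
a=cv2.resize(im[:260],(560,260));b=r.read_camera("top")[120:280,230:460];b=cv2.resize(b,(460,320))
o=np.zeros((580,560,3),np.uint8);o[:260]=a;o[260:,:460]=b;cv2.imwrite("pics/w2.png",o)
plan([.4531,-.158,.32],frame(80)); plan([.4531,-.158,.32],frame(-100))
```

```text
t 8.0 tcp [ 0.4784 -0.4258  0.2952] F [ 1.0017  0.3111 -1.9053] w 0.05022700502493514 q [-0.0451  0.4096  0.9736  1.4398 -0.3377  1.4687  1.067 ]
slide [ -2.4655   1.3203 -26.8655] ang [-14.3577  -0.0029  -0.0044]
t 8.0 tcp [ 0.4784 -0.4258  0.2952] F [ 1.0017  0.3111 -1.9053] w 0.05022700502493514 q [-0.0451  0.4096  0.9736  1.4398 -0.3377  1.4687  1.067 ]
slide [ -2.4655   1.3203 -26.8655] ang [21.6423 -0.0048  0.0032]
```

View pics/w2.png

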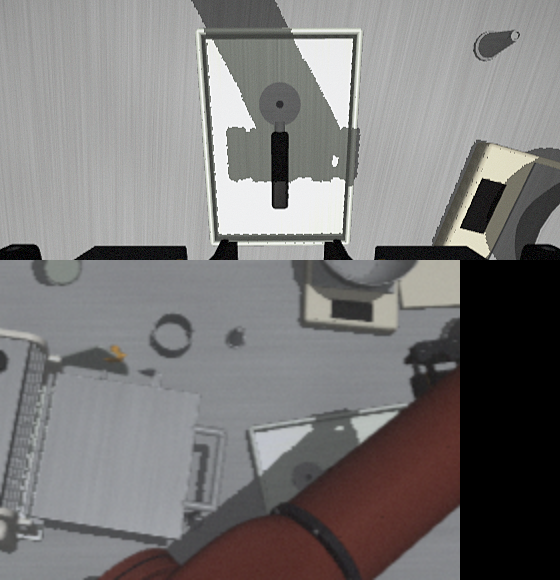

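Wrist view: the cutter lies flat in the tray, with the wheel at (280,104) and the handle at (280,170). Before going to the bar I'll take a tilted close look at the index along the pointer's arc.

```bash
cat >> h.py <<'E'
bx=np.array([np.cos(np.radians(-9.9)),np.sin(np.radians(-9.9)),0]);by=np.array([-bx[1],bx[0],0])
H=np.array([.5033,.1297,.128])
def bpt(x,rad,th,H=H): th=np.radians(th);return H+x*bx-rad*np.cos(th)*by+np.array([0,0,rad*np.sin(th)])
E
python3 - <<'E'
from h import *
I=bpt(.145,.136,33);M=frame(-9.9,40,bx);print(M[:,0])
T=r.camera_params("wrist")["tool_from_camera"]
cp=I-by*.215+np.array([0,0,.18]);tcp=cp-M@T[:3,3];print(I,cp,tcp)
plan(tcp,M);plan(tcp+[0,0,.08],M)
E
```

```text
[ 0.1105  0.6332 -0.766 ]
[ 0.6265 -0.0076  0.2021] [ 0.5896 -0.2194  0.3821] [ 0.5968 -0.1829  0.2235]
t 8.0 tcp [ 0.4784 -0.4258  0.2952] F [ 1.0017  0.3111 -1.9053] w 0.05022700502493514 q [-0.0451  0.4096  0.9736  1.4398 -0.3377  1.4687  1.067 ]
slide [  7.1869  15.1857 -22.3449] ang [3.4738 7.9273 1.2632]
t 8.0 tcp [ 0.4784 -0.4258  0.2952] F [ 1.0017  0.3111 -1.9053] w 0.05022700502493514 q [-0.0451  0.4096  0.9736  1.4398 -0.3377  1.4687  1.067 ]
slide [ -0.8131  15.187  -22.3481] ang [3.4738 7.9273 1.2632]
```

Request:
{"fn": "step_arm", "kwargs": {
  "moves": [
    {"hand": 5,"slide": [-1,15,-22],"angular": [3.5,7.9,1.3]},
    {"hand": 5,"slide": [-1,15,-22],"angular": [3.5,7.9,1.3]},
    {"hand": 5,"slide": [-1,15,-22],"angular": [3.5,7.9,1.3]},
    {"hand": 5,"slide": [-1,15,-22],"angular": [3.5,7.9,1.3]},
    {"hand": 5,"slide": [-1,15,-22],"angular": [3.5,7.9,1.3]},
    {"hand": 5,"slide": [7,15,-22],"angular": [3.5,7.9,1.3]},
    {"hand": 5,"slide": [7,15,-22],"angular": [3.5,7.9,1.3]},
    {"hand": 5,"slide": [7,15,-22],"angular": [3.5,7.9,1.3]}
  ]
}}

```text
time_s: 8.8
tcp_pos: [0.594, -0.1839, 0.2197]
eef_rot: [0.694, 0.584, -0.326, 0.269]
wrist_force: [0.3, 0.3, -0.1]
gripper_width: 0.0498
```

Run:
```python
from h import *
for i in range(4): r.read_camera("side")
s=r.state();im=r.read_camera("wrist");cv2.imwrite("pics/w3.png",im);np.save("w3.npy",np.r_[s["tcp_pos"],s["eef_rot"]])
plan([.5968,-.1829,.2235],frame(-9.9,40,bx))
c=cam("wrist",s);ip=proj(c,bpt(.145,.136,33));pp=proj(c,bpt(.145,.138,0));print(ip,pp)
x,y=np.clip(((ip+pp)/2-[60,50]).astype(int),0,[440,320])
cv2.imwrite("pics/w3c.png",cv2.resize(im[y:y+100,x:x+120],None,fx=6,fy=6,interpolation=cv2.INTER_CUBIC));print(x,y)
```

```text
t 9.05 tcp [ 0.5958 -0.1879  0.2274] F [-0.3877 -0.7806  0.4438] w 0.049674265288331 q [ 0.0362  0.5773  0.78    1.4982 -0.94    1.7056  0.7513]
slide [ 0.6281  0.0076 -0.1414] ang [-0.0001  0.0385 -0.073 ]
[279.4244  63.9659] [279.372  140.6654]
219 52
```

View pics/w3c.png

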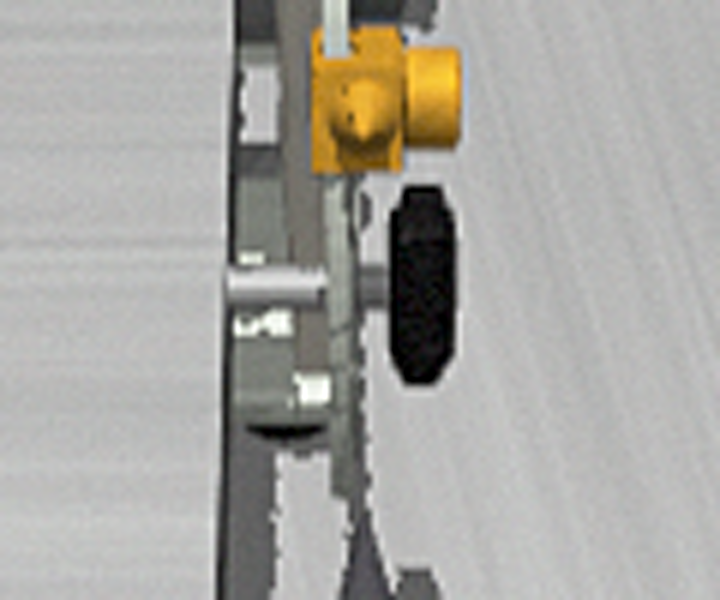

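Close view: the brass index block is at crop (360,100), its cone nearly end-on with the apex near (366,135), i.e. about (280,74.5) in the full image. The black clamp knob is at (420,285). The pointer's position is unclear, so I'll zoom in on the two tips.

Run:
```python
import cv2,numpy as np
im=cv2.imread("pics/w3.png")
a=cv2.resize(im[54:84,262:300],None,fx=10,fy=10,interpolation=cv2.INTER_CUBIC)
b=cv2.resize(im[125:185,262:300],None,fx=10,fy=10,interpolation=cv2.INTER_CUBIC)
o=np.zeros((600,780,3),np.uint8);o[:300,:380]=a;o[:,400:]=b;cv2.imwrite("pics/w3d.png",o)
```

```text
(no output)
```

View pics/w3d.png

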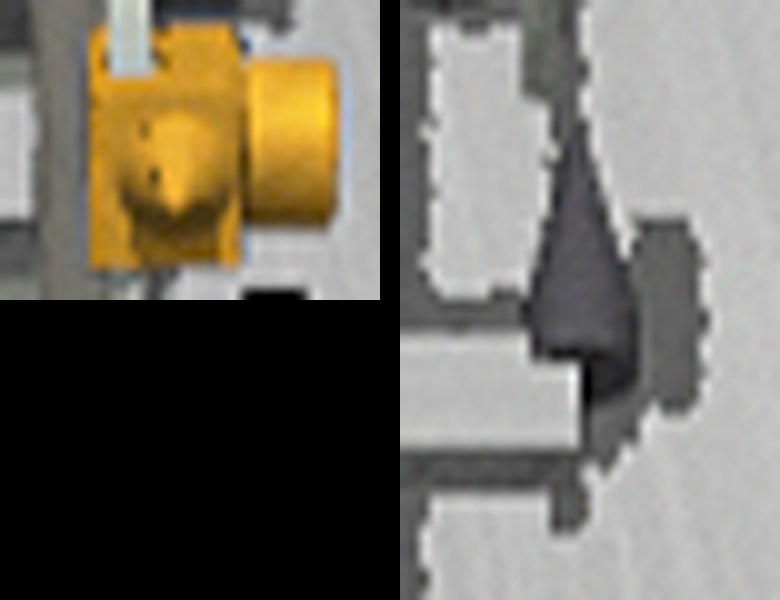

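Run:
```python
from h import *
from scipy.optimize import brentq
a=np.load("w3.npy");c=cam("wrist",dict(tcp_pos=a[:3],eef_rot=a[3:]))
for pv in(136,137,138):
  s=brentq(lambda s:proj(c,bpt(.145,.138,0,H+s*by))[1]-pv,-.05,.05)
  for iv in(73.3,74.3):
    th=brentq(lambda t:proj(c,bpt(.145,.136,t,H+s*by))[1]-iv,10,60)
    print(pv,iv,"shift",s,"theta",th,proj(c,bpt(.145,.136,th,H+s*by)))
c1=cam("top")
# bar position from side image later; go over the bar
plan([.4535,-.156,.32],frame(80))
plan([.4535,-.156,.32],frame(-100))
```

```text
136 73.3 shift 0.006012401405821182 theta 28.179335917289357 [279.4042  73.3   ]
136 74.3 shift 0.006012401405821182 theta 27.829933274880926 [279.4041  74.3   ]
137 73.3 shift 0.004715763714704534 theta 28.55002100032882 [279.4088  73.3   ]
137 74.3 shift 0.004715763714704534 theta 28.20255022714984 [279.4088  74.3   ]
138 73.3 shift 0.0034234595337906525 theta 28.91892426312314 [279.4134  73.3   ]
138 74.3 shift 0.0034234595337906525 theta 28.573350893021924 [279.4134  74.3   ]
t 9.05 tcp [ 0.5958 -0.1879  0.2274] F [-0.3877 -0.7806  0.4438] w 0.049674265288331 q [ 0.0362  0.5773  0.78    1.4982 -0.94    1.7056  0.7513]
slide [ -6.7586 -14.5249  -6.4622] ang [-17.2128  -6.1811  -6.2798]
t 9.05 tcp [ 0.5958 -0.1879  0.2274] F [-0.3877 -0.7806  0.4438] w 0.049674265288331 q [ 0.0362  0.5773  0.78    1.4982 -0.94    1.7056  0.7513]
slide [ -6.7586 -14.5249  -6.4622] ang [17.2003 -6.2788  6.1801]
```

Request:
{"fn": "step_arm", "kwargs": {
  "moves": [
    {"hand": 5,"slide": [-6.8,-14.5,-6.5],"angular": [-17.2,-6.2,-6.3]},
    {"hand": 5,"slide": [-6.8,-14.5,-6.5],"angular": [-17.2,-6.2,-6.3]},
    {"hand": 5,"slide": [-6.8,-14.5,-6.5],"angular": [-17.2,-6.2,-6.3]},
    {"hand": 5,"slide": [-6.8,-14.5,-6.5],"angular": [-17.2,-6.2,-6.3]},
    {"hand": 5,"slide": [-6.8,-14.5,-6.5],"angular": [-17.2,-6.2,-6.3]},
    {"hand": 5,"slide": [-6.8,-14.5,-6.5],"angular": [-17.2,-6.2,-6.3]},
    {"hand": 5,"slide": [-6.8,-14.5,-6.5],"angular": [-17.2,-6.2,-6.3]},
    {"hand": 5,"slide": [-6.8,-14.5,-6.5],"angular": [-17.2,-6.2,-6.3]}
  ]
}}

```text
time_s: 9.85
tcp_pos: [0.454, -0.156, 0.3208]
eef_rot: [0.269, 0.72, -0.15, 0.622]
wrist_force: [-0.7, -0.2, -0.7]
gripper_width: 0.0498
```

Run:
```python
from h import *
plan([.4535,-.156,.30],frame(80))
```

```text
t 9.85 tcp [ 0.454  -0.156   0.3208] F [-0.6738 -0.2005 -0.6699] w 0.04982856648677312 q [-0.3046  0.0547  0.6983  1.6622 -0.1888  1.5924  1.3714]
slide [ 2.0387 -0.2704  0.338 ] ang [-4.9211 -1.763  -1.791 ]
```

Request:
{"fn": "step_arm", "kwargs": {
  "moves": [
    {"hand": 5,"slide": [2,-0.3,0.3],"angular": [-4.9,-1.8,-1.8]},
    {"hand": 5,"slide": [2,-0.3,0.3],"angular": [-4.9,-1.8,-1.8]},
    {"hand": 5,"slide": [2,-0.3,0.3],"angular": [-4.9,-1.8,-1.8]},
    {"hand": 5,"slide": [2,-0.3,0.3],"angular": [-4.9,-1.8,-1.8]},
    {"hand": 5,"slide": [2,-0.3,0.3],"angular": [-4.9,-1.8,-1.8]},
    {"hand": 5,"slide": [2,-0.3,0.3],"angular": [-4.9,-1.8,-1.8]}
  ]
}}

```text
time_s: 10.45
tcp_pos: [0.4526, -0.1559, 0.2992]
eef_rot: [0.066, 0.705, -0.065, 0.703]
wrist_force: [0.1, 0.1, 0.3]
gripper_width: 0.0499
```

Run:
```python
from h import *
r.read_camera("side")
s=r.state();im=r.read_camera("wrist");cv2.imwrite("pics/w4.png",im);np.save("w4.npy",np.r_[s["tcp_pos"],s["eef_rot"]])
plan([.4535,-.156,.126],frame(80.1))
c=cam("wrist",s)
for x in(-.055,0,.055): print(proj(c,bpt(x,.29,0)))
```

```text
t 10.55 tcp [ 0.4526 -0.156   0.2988] F [ 0.2976 -1.3593  0.0912] w 0.04986498085383653 q [-0.3891 -0.0835  0.598   1.7954  0.0472  1.4182  1.5866]
slide [17.2761  0.0052  0.1333] ang [-0.1304 -0.0312 -0.0052]
[280.0835 146.4383]
[280.7298 198.5412]
[281.3202 246.146 ]
```

View pics/w4.png

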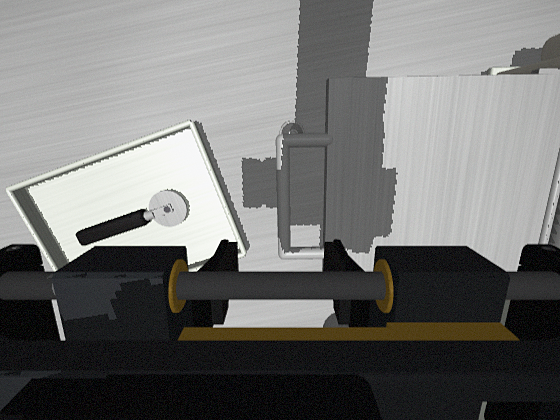

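Wrist view: the bar's axis is at column 283.5 (predicted 280.7, so shift +3 mm along tool y). The board edge is at column 328, and nozzle_2 at (291,130) is clear of the grasp. Next I'll lower onto the bar.

Request:
{"fn": "step_arm", "kwargs": {
  "moves": [
    {"hand": 4,"slide": [4,0.3,0.1],"angular": [0,0,0]},
    {"hand": 4,"slide": [8,0.3,0.1],"angular": [0,0,0]},
    {"hand": 4,"slide": [12,0.3,0.1],"angular": [0,0,0]},
    {"hand": 4,"slide": [14,0.3,0.1],"angular": [0,0,0]},
    {"hand": 4,"slide": [15.5,0.3,0.1],"angular": [0,0,0]},
    {"hand": 4,"slide": [17,0.3,0.1],"angular": [0,0,0]},
    {"hand": 4,"slide": [17.2,0.3,0.1],"angular": [0,0,0]},
    {"hand": 4,"slide": [17.2,0.3,0.1],"angular": [0,0,0]}
  ]
}}

```text
time_s: 11.35
tcp_pos: [0.4536, -0.1529, 0.1266]
eef_rot: [0.064, 0.705, -0.064, 0.703]
wrist_force: [0.8, -0.1, -1.1]
gripper_width: 0.0398
```

Request:
{"fn": "step_arm", "kwargs": {
  "moves": [
    {"hand": 0.8,"slide": [0,0,0],"angular": [0,0,0]},
    {"hand": 0.8,"slide": [0,0,0],"angular": [0,0,0]},
    {"hand": 0.8,"slide": [0,0,0],"angular": [0,0,0]},
    {"hand": 0.8,"slide": [0,0,0],"angular": [0,0,0]},
    {"hand": 0.8,"slide": [0,0,0],"angular": [0,0,0]},
    {"hand": 0.8,"slide": [0,0,0],"angular": [0,0,0]}
  ]
}}

```text
time_s: 11.95
tcp_pos: [0.4539, -0.1532, 0.127]
eef_rot: [0.064, 0.705, -0.064, 0.704]
wrist_force: [-1.1, -5.4, 3.4]
gripper_width: 0.0131
```

```bash
cat >> h.py <<'E'
def lift(P0,dths,dev=0,rad=.29):
    "poses of the tool on the bar for board angles; P0 = TCP at the bar when level; relative to present measured pose"
    Hn=P0+rad*by
    for t in dths: 
        print(t);plan(Hn+R.from_rotvec(-np.radians(t)*bx).apply(P0-Hn),frame(80.1,t,-bx))
E
python3 - <<'E'
from h import *
s=r.state();P0=s["tcp_pos"];np.save("P0.npy",P0)
lift(P0,[0,5,10,15])
E
```

```text
0
t 11.95 tcp [ 0.4539 -0.1532  0.127 ] F [-1.1128 -5.3965  3.4081] w 0.013092883428565483 q [-0.3655  0.0777  0.6296  2.0329 -0.0516  1.0478  1.6783]
slide [0. 0. 0.] ang [-0.0945 -0.0165  0.0107]
5
t 11.95 tcp [ 0.4539 -0.1532  0.127 ] F [-1.1128 -5.3965  3.4081] w 0.013092883428565483 q [-0.3655  0.0777  0.6296  2.0329 -0.0516  1.0478  1.6783]
slide [-2.5276  0.108  -0.0045] ang [-0.0937 -0.0206 -0.9893]
10
t 11.95 tcp [ 0.4539 -0.1532  0.127 ] F [-1.1128 -5.3965  3.4081] w 0.013092883428565483 q [-0.3655  0.0777  0.6296  2.0329 -0.0516  1.0478  1.6783]
slide [-5.0362  0.4358 -0.0109] ang [-0.0928 -0.0247 -1.9892]
15
t 11.95 tcp [ 0.4539 -0.1532  0.127 ] F [-1.1128 -5.3965  3.4081] w 0.013092883428565483 q [-0.3655  0.0777  0.6296  2.0329 -0.0516  1.0478  1.6783]
slide [-7.5067  0.981  -0.0189] ang [-0.0918 -0.0288 -2.9892]
```

Request:
{"fn": "step_arm", "kwargs": {
  "moves": [
    {"hand": 0.8,"slide": [-0.5,0,0],"angular": [0,0,-0.2]},
    {"hand": 0.8,"slide": [-1.26,0.03,0],"angular": [0,0,-0.5]},
    {"hand": 0.8,"slide": [-2.53,0.11,0],"angular": [0,0,-1]},
    {"hand": 0.8,"slide": [-3.79,0.25,0],"angular": [0,0,-1.5]},
    {"hand": 0.8,"slide": [-5.04,0.44,0],"angular": [0,0,-2]},
    {"hand": 0.8,"slide": [-6.28,0.69,0],"angular": [0,0,-2.5]},
    {"hand": 0.8,"slide": [-7.51,0.99,0],"angular": [0,0,-3]},
    {"hand": 0.8,"slide": [-7.51,0.99,0],"angular": [0,0,-3]}
  ]
}}

```text
time_s: 12.75
tcp_pos: [0.4554, -0.1436, 0.2027]
eef_rot: [-0.03, 0.707, -0.156, 0.689]
wrist_force: [-0.3, -9.2, -1.7]
gripper_width: 0.0132
```

```bash
cat >> h.py <<'E'
def ang():
    s=r.state();p=s["tcp_pos"];Hn=np.load("P0.npy")+.29*by;v=p-Hn;A=R.from_quat(s["eef_rot"]).as_matrix()
    print("theta pos",np.degrees(np.arctan2(v[2],-v@by)),"rad",np.hypot(v[2],v@by),"bx",v@bx,"tool lean",np.degrees(np.arctan2(-A[:,0]@by,-A[2,0])),"F",s["wrist_force"],s["torque"])
E
python3 - <<'E'
from h import *
ang();lift(np.load("P0.npy"),[15,27])
E
```

```text
theta pos 15.1212173380514 rad 0.2902703552275209 bx -0.00012359775054022402 tool lean 15.260486544839212 F [-0.2953 -9.2404 -1.6888] [-1.3974 -0.072   0.1384]
15
t 12.75 tcp [ 0.4554 -0.1436  0.2027] F [-0.2953 -9.2404 -1.6888] w 0.01318192511648623 q [-0.5038 -0.0079  0.5234  1.9629  0.2817  1.2439  1.3115]
slide [0.0612 0.0273 0.0124] ang [-0.0754 -0.0488  0.0523]
27
t 12.75 tcp [ 0.4554 -0.1436  0.2027] F [-0.2953 -9.2404 -1.6888] w 0.01318192511648623 q [-0.5038 -0.0079  0.5234  1.9629  0.2817  1.2439  1.3115]
slide [-5.971   0.6335 -0.0173] ang [-0.07   -0.0565 -2.3477]
```

Request:
{"fn": "step_arm", "kwargs": {
  "moves": [
    {"hand": 0.8,"slide": [-1.01,0.02,0],"angular": [0,0,-0.4]},
    {"hand": 0.8,"slide": [-2.02,0.07,0],"angular": [0,0,-0.8]},
    {"hand": 0.8,"slide": [-3.03,0.16,0],"angular": [0,0,-1.2]},
    {"hand": 0.8,"slide": [-4.04,0.28,0],"angular": [0,0,-1.6]},
    {"hand": 0.8,"slide": [-5.04,0.44,0],"angular": [0,0,-2]},
    {"hand": 0.8,"slide": [-5.53,0.53,0],"angular": [0,0,-2.2]},
    {"hand": 0.8,"slide": [-6.03,0.63,0],"angular": [0,0,-2.4]},
    {"hand": 0.8,"slide": [-6.03,0.63,0],"angular": [0,0,-2.4]}
  ]
}}

```text
time_s: 13.55
tcp_pos: [0.459, -0.1225, 0.2587]
eef_rot: [-0.103, 0.701, -0.228, 0.668]
wrist_force: [-2.2, -8.5, 0.0]
gripper_width: 0.0136
```

Run:
```python
from h import *
ims=[r.read_camera("side").astype(float) for _ in range(5)]
im=np.mean(ims,0).astype(np.uint8);cv2.imwrite("pics/s27.png",im);ang();ang()
c=cam("side");
Hs=H+.0045*by
for t in(24,27,28,29,30): print(t,proj(c,bpt(.145,.138,t,Hs)),proj(c,bpt(.145,.136,t,Hs)))
w=r.read_camera("wrist");t=r.read_camera("top")
cx,cy=proj(c,bpt(.145,.138,28,Hs)).astype(int)
a=cv2.resize(im[cy-24:cy+24,cx-32:cx+32],None,fx=12,fy=12,interpolation=cv2.INTER_CUBIC)[:576,:768]
cv2.imwrite("pics/s27c.png",a);cv2.imwrite("pics/w5.png",w);cv2.imwrite("pics/t5.png",t);print(cx,cy)
```

```text
theta pos 26.880148453248534 rad 0.2905083345655227 bx -0.0002664496988961504 tool lean 27.13154475313597 F [-1.4083 -7.5348 -1.8445] [-0.8337  0.1614  0.1082]
theta pos 26.880148453248534 rad 0.2905083345655227 bx -0.0002664496988961504 tool lean 27.13154475313597 F [-1.4083 -7.5348 -1.8445] [-0.8337  0.1614  0.1082]
24 [356.3681 202.1621] [356.2927 202.1298]
27 [356.5874 199.0669] [356.5083 199.0856]
28 [356.6572 198.0353] [356.5769 198.071 ]
29 [356.7253 197.0044] [356.6439 197.0572]
30 [356.7917 195.9748] [356.7092 196.0446]
356 198
```

View pics/s27c.png

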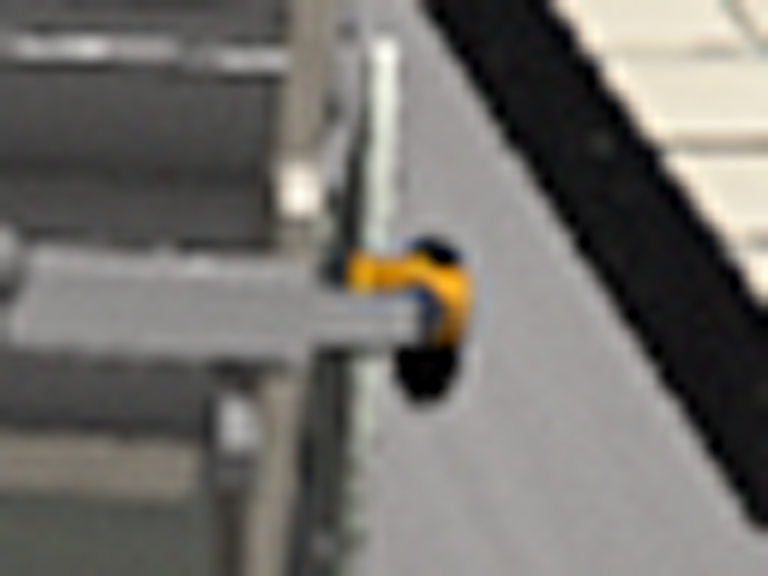

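Side view: the pointer's arm has come up level with the brass index around full (356,198), but the resolution is only about 1 px per degree. I'll cross-check the target angle with the earlier overhead picture.

Run:
```python
from h import *
im=cv2.imread("pics/w1.png")
a=cv2.resize(im[98:188,368:428],None,fx=6.6,fy=6.6,interpolation=cv2.INTER_CUBIC)
w3=cv2.imread("pics/w3.png");b=cv2.resize(w3[54:144,268:296],None,fx=6.6,fy=6.6,interpolation=cv2.INTER_CUBIC)
cv2.imwrite("pics/w1c.png",np.hstack([a,b]))
c=cam("wrist",dict(tcp_pos=np.array([.5084,-.0403,.3194]),eef_rot=R.from_matrix(frame(-12.8)).as_quat()))
for s in(0,.0045):
  print(s,"ptr",proj(c,bpt(.145,.138,0,H+s*by)))
  for t in(26,28,30,32): print(t,proj(c,bpt(.145,.136,t,H+s*by)))
```

```text
0 ptr [379.1316 163.281 ]
26 [400.495  153.6723]
28 [402.4493 151.6435]
30 [404.4472 149.3667]
32 [406.4876 146.8324]
0.0045 ptr [379.2804 159.1969]
26 [400.7722 148.6203]
28 [402.7402 146.4945]
30 [404.7524 144.1168]
32 [406.8078 141.4777]
```

View pics/w1c.png

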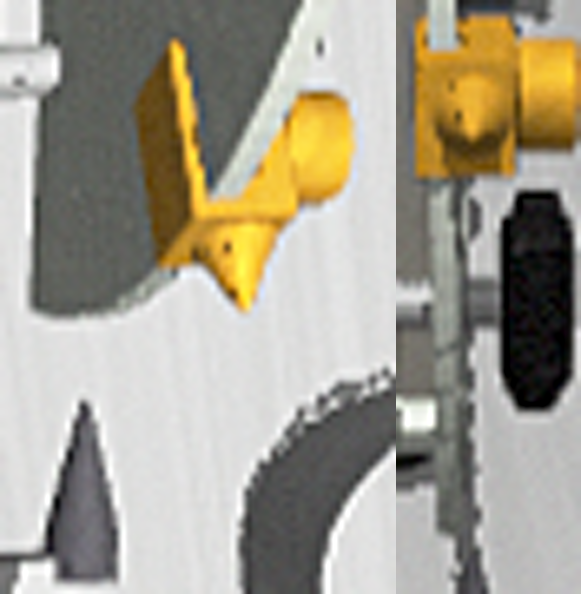

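Overhead crop: the pointer tip is at (380.4,158.2) and the index tip at (404.9,144.8), which gives about 28.5–29.1°. The tilted view gave about 28.2–28.6°. I'll aim for 28.6° and raise by 1.7°.

Request:
{"fn": "step_arm", "kwargs": {
  "moves": [
    {"hand": 0.8,"slide": [-0.3,0,0],"angular": [0,0,-0.12]},
    {"hand": 0.8,"slide": [-0.6,0.01,0],"angular": [0,0,-0.24]},
    {"hand": 0.8,"slide": [-0.87,0.01,0],"angular": [0,0,-0.34]},
    {"hand": 0.8,"slide": [-0.87,0.01,0],"angular": [0,0,-0.34]},
    {"hand": 0.8,"slide": [-0.87,0.01,0],"angular": [0,0,-0.34]},
    {"hand": 0.8,"slide": [-0.87,0.01,0],"angular": [0,0,-0.34]}
  ]
}}

```text
time_s: 14.5
tcp_pos: [0.4596, -0.1188, 0.2661]
eef_rot: [-0.113, 0.699, -0.237, 0.665]
wrist_force: [-1.0, -8.0, -0.2]
gripper_width: 0.0124
```

Run:
```python
from h import *
for i in range(4):
    im=r.read_camera("side");ang()
print(r.state()["dq"])
cv2.imwrite("pics/s28.png",im)
a=cv2.resize(im[170:228,300:400],None,fx=5.5,fy=5.5,interpolation=cv2.INTER_CUBIC)
w=cv2.resize(im,(320,240));o=np.zeros((319+240,550,3),np.uint8);o[:319]=a;o[319:,:320]=w
t=r.read_camera("top");o[319:,330:]=cv2.resize(t[140:260,235:345],(220,240));cv2.imwrite("pics/fin.png",o)
```

```text
theta pos 28.60405611009239 rad 0.2904974735893745 bx -0.0002710189822816492 tool lean 28.828167741328105 F [-1.5125 -7.5085  0.0216] [-0.7482  0.1686  0.0687]
theta pos 28.599035584608476 rad 0.2905132511645887 bx -0.0002808328263532348 tool lean 28.831085868472112 F [-1.7832 -6.9601  0.3476] [-0.7603  0.1652  0.0785]
theta pos 28.5965859294695 rad 0.29052599166641946 bx -0.000318262684583323 tool lean 28.83045934071456 F [-1.9633 -7.301   0.309 ] [-0.8517  0.163   0.1412]
theta pos 28.59608967715937 rad 0.2905356969835232 bx -0.0002985391027728324 tool lean 28.827975554721117 F [-1.8782 -8.7306  0.0948] [-0.7603  0.1233  0.0091]
[ 0.0001  0.0006 -0.0006  0.0006 -0.0002  0.0001 -0.0001]
```

View pics/fin.png

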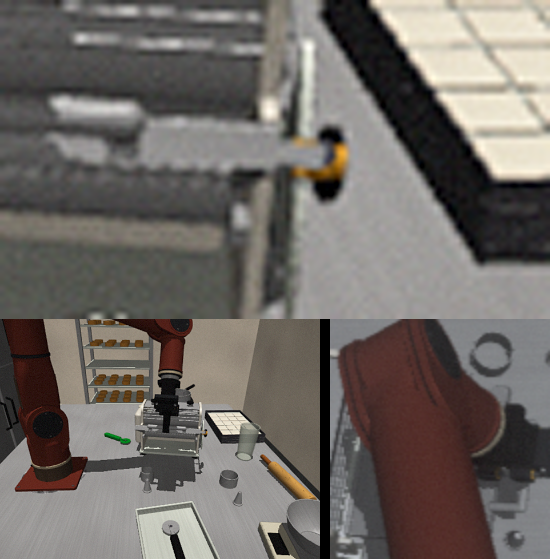

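The pointer now sits centred on the index, with brass visible evenly above and below it. The arm is still and the cutter is in the tray, so I'm handing in.

```bash
python3 -c "
from cell import r
print(r.finish_job())"
```

```text
the job is handed in; nothing more can be done
None
```

The pastry wheel lies flat in the tool tray. The board is raised with its pointer at the brass index, and the gripper is holding it there by the bar. I handed the job in at about 15 s on the robot's clock.

- **Set angle:** the tilted close view gave 28.2–28.6° for the index and the overhead view 28.5–29.1°, so they differ by about half a degree. I aimed for 28.6°.
- **Held angle:** the arm's measured position puts the board at 28.6°. The tool's own lean reads 28.8°.
- **Stillness:** joint speeds were 0.0006 rad/s or less, and the wrist force was about 8 N.
- **Last pictures:** the side view shows the pointer centred on the index and the wheel in the tray, with nothing on the bench visibly moved. It resolves only about 1° per pixel and shows the pointer arm in front of the index. The arm hid most of the board in the top view. So the 2 mm gap between the tips was not seen directly.

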